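# Wind the kitchen timer past its top mark and back to four minutes for the tea

## Task

Set the wind-up kitchen timer to 4 minutes for the tea: wind its knob clockwise until the pointer is past the 10 mark, then turn it back to 4 and let go. The timer is light and its spring is strong: while you turn, keep it pressed down on the worktop (1.5 to 2 kg of push, never over 2.5 kg), or the whole timer slips round, as it also does when forced against its stop. Leave it standing where it is and facing the same way, and do not disturb the other things.

Things in the scene. Friction and masses are not known exactly. Their poses are not given: they have to be found in the camera images.
- timer: Wind-up kitchen timer, loose on the worktop: round aluminium drum 90 mm across on four rubber feet (72 mm circle), white face 26 mm up, black wing knob in the middle, 67 mm high over all, 0.18 to 0.28 kg. Origin: centre of the underside; z up, x away from the cook, y to the left. Black minute marks, clockwise from above: 0 (bold, with a dot) at its +y, 5 (bold) at +x, 10 (bold) at -y.
- timer_knob (a joint): Angle of the knob in rad: 0 with the pointer on the 0 mark, growing clockwise seen from above by 0.314 (18 degrees) a minute: 4 minutes = 1.257, 10 = 3.142; firm stop at 3.40, just past the 10 mark. Winding takes 0.21 N m at 0, rising to 0.25 at the top; turning back 0.21, falling to 0.17 at the top. It stays where it is left.
- knob_grip (a point): Point on the knob's axis, 59 mm above the timer's underside. Knob: round skirt 57 mm across, its top 38 mm up, and across it an upright wing 12.5 mm thick, 44 mm long, up to 67 mm high. The point turns with the knob: y along the wing to the pointer, x across the wing (close the fingers along x), z up. Fingertips beside the wing stand over the skirt, can press it down and turn with it.
- knob_pointer (a point): Tip of the pointer on the knob's skirt, at the end of a white line, 31 mm from the axis on the wing's +y side, 38 mm above the timer's underside. It shows the minutes on the face's scale.
- timer_left (a point): Point on the timer's drum at the 0 mark: 45 mm from the axis along the timer's +y, 15 mm above its underside. It shows whether the timer has slipped round.
- worktop: Fixed anthracite laminate worktop, top at height 0 (its origin is of no use). The timer's feet rub on it with friction 0.5 to 0.7: unpressed, the timer slips round before its knob turns; pressed down with 14 to 20 N it stays put. It must not bear on the worktop with more than 30 N, its own 2 to 3 N included. The knob yields only 1 mm for each 10 N of push.
- mug: White mug with dots, 92 mm across (127 mm with its handle), 93 mm high, standing to the left of the timer. Origin at the centre of the underside.
- teaspoon: Steel teaspoon, 130 x 26 x 11 mm, lying crosswise in front of the mug. Origin at the centre of its underside, x along it.
- honey_jar: Honey jar with a pale lid, 66 x 72 mm, 102 mm high, behind the timer. Origin at the centre of the underside.
- lemon: Lemon, 78 x 55 x 56 mm, behind the timer, between kettle and toaster. Origin at the centre of the underside.
- glass: Clear drinking glass, 71 mm across, 140 mm high, at the right by the sink, behind the peeler. Origin at the centre of the underside.
- peeler: Vegetable peeler with a dark handle, 170 x 25 x 18 mm, lying to the right of the timer, by the sink. Origin at the centre of its underside, x along it.
Mind the look-alikes: they are no part of the job. Leave any blue look-alike of the timer alone.

How it is judged:
By the outcome, as a careful person would: the job done as asked, in the order asked, and still so for the second after the job is handed in, with the robot touching nothing.
It also fails if it takes over 72 s, if anything falls off the work surface, if the arm or the gripper's body presses on something with over 40 N, if the wrist force passes 120 N, or if a joint passes its speed limit or range.

## Robot

A 6-joint arm with a two-finger parallel gripper is mounted at the origin on a cart in front of the work surface, level with it; the furniture and walls round the work are solid. World frame = base frame: x ahead of the robot, y to its left, z up, the work surface at z = 0. Lengths are in m, angles in rad, forces in N, time in s.
With the tool pointing down it reaches from about 0.35 to 0.8 m from the base axis. Payload 7.3 kg.
Tool frame: the origin (TCP) lies at the very end of the fingers, on their centre line; the grasp point (between the pads) lies 19 mm behind it (ctrl.tcp_to_grasp is the distance from the TCP to the grasp point, in m); z points along the fingers, y is the line along which they close (so a half turn about z gives the same grasp; the last joint's range is limited). The gripper opens to 85 mm and grips with 20 to 120 N. Pads are 22 mm wide; open, the fingers measure 114 mm over their backs; the gripper's body (76 mm by 85 mm) begins 54 mm behind the grasp point. The pads swing forward as they close: fully open they stand 13 mm farther back than shut.
Start: joints at [-1.387, 0.342, 1.524, -0, 1.275, -0.146], TCP at [0.17, -0.497, 0.231] pointing down, gripper open.
Joint ranges: [-2.53, 2.53], [-0.77, 2.02], [0.04, 2.7], [-1, 4.14], [0.28, 2.66], [-3.11, 3.11]. Speed limits (rad/s): [2.57, 2.57, 3.14, 3.14, 3.14, 3.14].

## Interface

Orientations are given as a unit quaternion [w, x, y, z].
In Python, from bench import ctrl, viewer, finish_job gives the robot as it stands.
- The arm moves only by the tool servo_tool, never from a script. Its argument "targets" is a list of rows, each an object of numbers: "rx", "ry", "rz": the turn, a rotation vector about the tool's x, y, z in rad; "dx", "dy", "dz": the shift along the tool's x, y, z in cm; "jaw": the opening, from 0 (shut) to 1 (fully open). In form: [{"rx": .., "ry": .., "rz": .., "dx": .., "dy": .., "dz": .., "jaw": ..}, ...]. A call has 1 to 12 rows; each row shifts and turns the commanded pose from where the row before left it, along the tool's axes as they then stand; what a row does not reach is not made up. A row lasts 1/12 s, in which the tool goes at most 41.7 mm and 7.16 degrees, less where a joint would pass 70% of its speed; a pose out of reach is approached as far as the arm can. A call is refused whole if a number of a shift passes 4.17 or a number of a turn 0.125, either way. A call with a gripper value outside its range is refused whole. The fingers move at their own pace and stop on an object; "force" is the grip in N (left out, the last holds). Time passes only in rows, so rows that do not move let the fingers close. It gives the time, the measured TCP pose, the force, the opening and the grip force at its end, in the units of the state.
- ctrl.get_obs(): the state, without advancing time (a new reading comes with each control period).
- viewer.capture(name): name is "side" or "top" or "wrist"; returns a dict with "frame" (384x512x3 uint8, red, green, blue), "depth" (384x512 float32, m along the optical axis (not along the pixel's ray), 0 where there is no reading), "fx", "fy", "cx", "cy" (pixels), "R" (3x3) and "t" (3): a world point X has camera coordinates R X + t; the wrist camera has in their place "mount" (4x4, takes a point from camera to tool coordinates, whose origin is the TCP and whose axes are the flange's). Camera axes: x right, y down, z forward; pixel columns grow to the right and rows downward; lengths in m; the calibration is good to about 2 mm. A picture is of the moment at which its call begins: read the wrist's pose just before it.
- finish_job(): hands the job in; it is judged then, once.
The state is a dict: "time": time; "joint_pos": joint angles; "qd": joint speeds; "effort": joint torques, N m; "eef_pos": TCP position; "tcp_rot": TCP orientation; "ft_force": force on the tool from outside, world axes, zero at the start; "wrist_torque": the same for the moment, N m; "finger_gap": finger opening in m; "grasp_force": force on a finger pad.
Only numpy, scipy, OpenCV 4.12 (cv2) and the standard library are available. Lean on these libraries where they do the work, as an engineer would, in place of code of your own. Each camera call takes 0.05 s, during which the arm holds its last target. There are 200 camera calls.

## Working session

There is one attempt and no reset: what is moved stays moved. The work goes in short steps, Python scripts to look and compute and a tool call to move; the robot and the scene stay as the last step left them, time stands still between calls to the robot, and variables do not carry over. Pictures are saved under pics/ and viewed, at most 10 in all, crops included, and the job is handed in when it is done.

Besides the shell and the picture viewer there is one more tool, called after "Emit:" as name(argument=value, ...) on one line, values as JSON. servo_tool: Moves the arm, as the interface text tells. Its arguments: {"type":"object","properties":{"targets":{"type":"array"},"force":{"type":"number"}},"required":["targets"]}

```bash
mkdir -p pics; python3 - <<'E'
from bench import ctrl,viewer
import cv2,numpy as np
o=ctrl.get_obs();print(o)
for n in["top","side"]:
    c=viewer.capture(n);cv2.imwrite(f"pics/{n}0.png",c["frame"][:,:,::-1]);np.savez(f"{n}0.npz",**c)
    print(n,c["fx"],c["cx"],c["cy"],c["R"],c["t"])
a=[cv2.imread(f"pics/{n}0.png") for n in["top","side"]]
E
ls
```

```text
{'time': 0.0, 'joint_pos': array([-1.38696554e+00,  3.42714422e-01,  1.52504018e+00,  1.20868042e-06,
        1.27537487e+00, -1.46029659e-01]), 'qd': array([-0.00022456,  0.00119215,  0.00051605,  0.00113528, -0.0008675 ,
       -0.0002502 ]), 'effort': array([-3.92188758e-04, -4.33680511e+01, -2.46013927e+01, -1.37368834e-04,
        8.04237498e-03, -2.96862584e-05]), 'eef_pos': array([ 0.16998531, -0.49629228,  0.23062218]), 'tcp_rot': array([-7.68278578e-04,  9.86429552e-01,  1.64183276e-01, -1.39444983e-05]), 'ft_force': array([-0.47846107, -0.6498303 , -0.82733722]), 'wrist_torque': array([ 0.04306505,  0.01791811, -0.08474737]), 'grasp_force': 0.0, 'finger_gap': 0.08574698375040879}
top 371.9837988964839 252.27530364386794 190.50778223027228 [[-2.11719243e-02 -9.99775704e-01  5.39935259e-04]
 [-9.96849504e-01  2.10686607e-02 -7.64668393e-02]
 [ 7.64383124e-02 -2.15718433e-03 -9.97071979e-01]] [-0.01701131  0.55325478  0.95478564]
side 484.57012216675093 245.15289360367473 187.76280755639576 [[ 0.78275242 -0.62232596 -0.00300832]
 [-0.45632409 -0.5706574  -0.68272869]
 [ 0.42316307  0.5357803  -0.73066579]] [-0.44103669  0.25659326  1.43866271]
pics
side0.npz
top0.npz
```

View pics/top0.png

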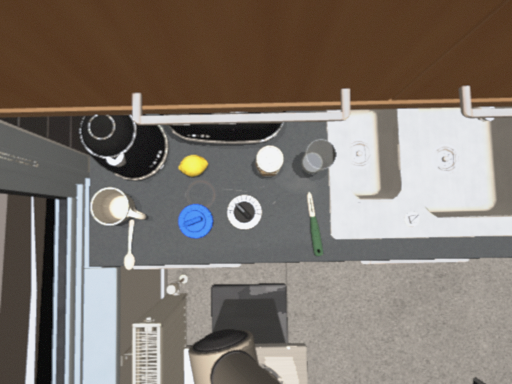

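View pics/side0.png

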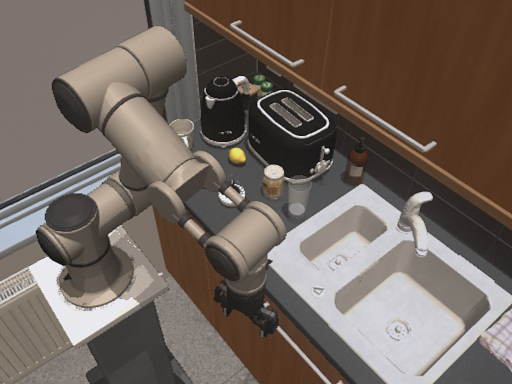

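The top view shows two round dials: the white-faced timer with a black knob at (244,212), and a blue look-alike at (196,221). The honey jar's pale lid at (269,160) is also round, but it is not a dial. I choose (244,212) and will check it in an enlarged crop.

```bash
python3 - <<'E'
import cv2,numpy as np
c=np.load("top0.npz");f=c["frame"][:,:,::-1]
x0,y0,s=214,182,10
cv2.imwrite("pics/crop0.png",cv2.resize(f[y0:y0+60,x0:x0+64],None,fx=s,fy=s,interpolation=cv2.INTER_CUBIC))
def w(u,v,z):
    d=c["R"].T@np.array([(u-c["cx"])/c["fx"],(v-c["cy"])/c["fy"],1]);o=-c["R"].T@c["t"]
    return o+d*(z-o[2])/d[2]
d=c["depth"]
for u,v in[(244,212),(240,210),(255,212),(234,212),(244,222),(280,240)]:
    z=d[v,u];p=c["R"].T@(np.array([(u-c["cx"])/c["fx"]*z,(v-c["cy"])/c["fy"]*z,z])-c["t"]);print(u,v,p.round(4))
E
```

```text
244 212 [ 0.496  -0.007   0.0703]
240 210 [0.5013 0.003  0.066 ]
255 212 [ 0.4962 -0.0346  0.0265]
234 212 [0.4971 0.0193 0.0397]
244 222 [ 0.471  -0.0058  0.0377]
280 240 [ 0.4214 -0.0991  0.0053]
```

View pics/crop0.png

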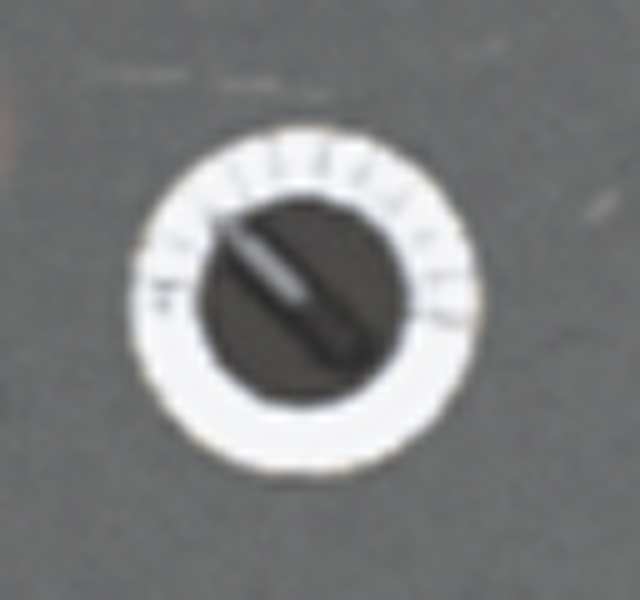

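The crop shows the white-faced timer. The face centre is at crop (306,300), which is pixel (244.1,211.5). The 0 mark with its dot is at crop (165,295), the 10 mark at about (445,320), and the pointer tip at about (222,218), near 2 minutes. Heights of 26, 38 and 67–70 mm fit the description. I'm moving over it now.

Emit:
servo_tool(targets=[{"dx":2.3,"dy":-1.8},{"dx":2.3,"dy":-1.8},{"dx":2.3,"dy":-1.8},{"dx":2.3,"dy":-1.8},{"dx":2.3,"dy":-1.8},{"dx":2.3,"dy":-1.8},{"dx":2.3,"dy":-1.8},{"dx":2.3,"dy":-1.8},{"dx":2.3,"dy":-1.8},{"dx":2.3,"dy":-1.8}])

```text
invalid input
```

Emit:
servo_tool(targets=[{"dx":2.3,"dy":-1.8},{"dx":2.3,"dy":-1.8},{"dx":2.3,"dy":-1.8},{"dx":2.3,"dy":-1.8},{"dx":2.3,"dy":-1.8},{"dx":2.3,"dy":-1.8},{"dx":2.3,"dy":-1.8},{"dx":2.3,"dy":-1.8},{"dx":2.3,"dy":-1.8},{"dx":2.3,"dy":-1.8}])

```text
invalid input
```

Emit:
servo_tool(targets=[{"rz":-0.12},{"rz":-0.12},{"rz":-0.12},{"rz":-0.12},{"rz":-0.12},{"rz":-0.12},{"rz":-0.12},{"rz":-0.12},{"rz":-0.12},{"rz":-0.12},{"rz":-0.12},{"rz":-0.12}])

```text
invalid input
```

Emit:
servo_tool(targets=[{"rz":-0.12},{"rz":-0.12},{"rz":-0.12},{"rz":-0.12},{"rz":-0.12},{"rz":-0.12},{"rz":-0.12},{"rz":-0.12},{"rz":-0.12},{"rz":-0.12},{"rz":-0.12},{"rz":-0.12}])

```text
invalid input
```

Emit:
servo_tool(targets=[{"rz":-0.12},{"rz":-0.12},{"rz":-0.12},{"rz":-0.12},{"rz":-0.12},{"rz":-0.12},{},{},{}])

```text
invalid input
```

```bash
cat > h.py <<'E'
from bench import ctrl,viewer
import cv2,numpy as np
from scipy.spatial.transform import Rotation as Ro
def T(o):
    w,x,y,z=o["tcp_rot"];M=np.eye(4);M[:3,:3]=Ro.from_quat([x,y,z,w]).as_matrix();M[:3,3]=o["eef_pos"];return M
def show(o):
    M=T(o);print("t",round(o["time"],2),"p",M[:3,3].round(4),"psi",round(np.degrees(np.arctan2(M[1,0],M[0,0])),2),"z",M[:3,2].round(4),"q",o["joint_pos"].round(3),"F",o["ft_force"].round(2),"M",o["wrist_torque"].round(2),"gap",round(o["finger_gap"],4),"g",round(o["grasp_force"],1))
def wrist(n):
    o=ctrl.get_obs();c=viewer.capture("wrist");show(o)
    c["C"]=T(o)@c["mount"];cv2.imwrite(f"pics/{n}.png",c["frame"][:,:,::-1]);np.savez(f"{n}.npz",**c);return c
def ray(c,u,v,z):
    d=c["C"][:3,:3]@np.array([(u-c["cx"])/c["fx"],(v-c["cy"])/c["fy"],1]);o=c["C"][:3,3]
    return o+d*(z-o[2])/d[2]
def proj(c,X):
    p=np.linalg.inv(c["C"])@np.append(X,1);return np.array([c["fx"]*p[0]/p[2]+c["cx"],c["fy"]*p[1]/p[2]+c["cy"]])
E
python3 -c "
from h import *
c=wrist('w1');print(c['mount'].round(3))"
```

```text
t 0.1 p [ 0.17   -0.4964  0.2307] psi 18.89 z [-2.0e-04  1.4e-03 -1.0e+00] q [-1.387  0.343  1.525  0.     1.275 -0.146] F [ 0.27 -0.03  0.11] M [ 0.   -0.    0.04] gap 0.0856 g 0.0
[[-0.001 -0.948 -0.317  0.082]
 [ 1.    -0.001  0.001  0.001]
 [-0.001 -0.317  0.948 -0.143]
 [ 0.     0.     0.     1.   ]]
```

View pics/w1.png

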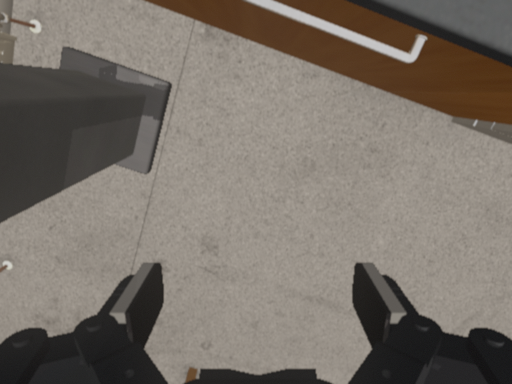

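The moves were refused because every row must carry all of its fields. The picture shows only the floor and the open fingers, since the arm has not moved. I'll resend with complete rows.

Emit:
servo_tool(targets=[{"rx":0,"ry":0,"rz":0,"dx":2.3,"dy":-1.8,"dz":0,"jaw":1},{"rx":0,"ry":0,"rz":0,"dx":2.3,"dy":-1.8,"dz":0,"jaw":1},{"rx":0,"ry":0,"rz":0,"dx":2.3,"dy":-1.8,"dz":0,"jaw":1},{"rx":0,"ry":0,"rz":0,"dx":2.3,"dy":-1.8,"dz":0,"jaw":1},{"rx":0,"ry":0,"rz":0,"dx":2.3,"dy":-1.8,"dz":0,"jaw":1},{"rx":0,"ry":0,"rz":0,"dx":2.3,"dy":-1.8,"dz":0,"jaw":1},{"rx":0,"ry":0,"rz":0,"dx":2.3,"dy":-1.8,"dz":0,"jaw":1},{"rx":0,"ry":0,"rz":0,"dx":2.3,"dy":-1.8,"dz":0,"jaw":1},{"rx":0,"ry":0,"rz":0,"dx":2.3,"dy":-1.8,"dz":0,"jaw":1},{"rx":0,"ry":0,"rz":0,"dx":2.3,"dy":-1.8,"dz":0,"jaw":1}])

```text
time: 0.98
eef_pos: [0.3298, -0.2506, 0.2312]
tcp_rot: [-0.0, 0.986, 0.164, -0.0]
ft_force: [-0.0, 0.4, 0.6]
finger_gap: 0.0858
grasp_force: 0.0
```

Emit:
servo_tool(targets=[{"rx":0,"ry":0,"rz":0,"dx":2.3,"dy":-1.8,"dz":0,"jaw":1},{"rx":0,"ry":0,"rz":0,"dx":2.3,"dy":-1.8,"dz":0,"jaw":1},{"rx":0,"ry":0,"rz":0,"dx":2.3,"dy":-1.8,"dz":0,"jaw":1},{"rx":0,"ry":0,"rz":0,"dx":2.3,"dy":-1.8,"dz":0,"jaw":1},{"rx":0,"ry":0,"rz":0,"dx":2.3,"dy":-1.8,"dz":0,"jaw":1},{"rx":0,"ry":0,"rz":0,"dx":2.3,"dy":-1.8,"dz":0,"jaw":1},{"rx":0,"ry":0,"rz":0,"dx":2.3,"dy":-1.8,"dz":0,"jaw":1},{"rx":0,"ry":0,"rz":0,"dx":2.3,"dy":-1.8,"dz":0,"jaw":1},{"rx":0,"ry":0,"rz":0,"dx":2.3,"dy":-1.8,"dz":0,"jaw":1},{"rx":0,"ry":0,"rz":0,"dx":2.3,"dy":-1.8,"dz":0,"jaw":1}])

```text
time: 1.82
eef_pos: [0.4891, -0.0057, 0.2311]
tcp_rot: [0.0, 0.986, 0.164, -0.0]
ft_force: [0.9, -0.9, 0.3]
finger_gap: 0.0857
grasp_force: 0.0
```

Emit:
servo_tool(targets=[{"rx":0,"ry":0,"rz":-0.12,"dx":0,"dy":0,"dz":0,"jaw":1},{"rx":0,"ry":0,"rz":-0.12,"dx":0,"dy":0,"dz":0,"jaw":1},{"rx":0,"ry":0,"rz":-0.12,"dx":0,"dy":0,"dz":0,"jaw":1},{"rx":0,"ry":0,"rz":-0.12,"dx":0,"dy":0,"dz":0,"jaw":1},{"rx":0,"ry":0,"rz":-0.12,"dx":0,"dy":0,"dz":0,"jaw":1},{"rx":0,"ry":0,"rz":-0.12,"dx":0,"dy":0,"dz":0,"jaw":1},{"rx":0,"ry":0,"rz":-0.12,"dx":0,"dy":0,"dz":0,"jaw":1},{"rx":0,"ry":0,"rz":-0.12,"dx":0,"dy":0,"dz":0,"jaw":1},{"rx":0,"ry":0,"rz":-0.12,"dx":0,"dy":0,"dz":0,"jaw":1},{"rx":0,"ry":0,"rz":-0.12,"dx":0,"dy":0,"dz":0,"jaw":1}])

```text
time: 2.65
eef_pos: [0.4885, -0.0071, 0.231]
tcp_rot: [-0.0, 0.719, 0.695, -0.0]
ft_force: [-0.3, 0.3, -0.0]
finger_gap: 0.0854
grasp_force: 0.0
```

Emit:
servo_tool(targets=[{"rx":0,"ry":0,"rz":-0.12,"dx":0,"dy":0,"dz":0,"jaw":1},{"rx":0,"ry":0,"rz":-0.12,"dx":0,"dy":0,"dz":0,"jaw":1},{"rx":0,"ry":0,"rz":-0.12,"dx":0,"dy":0,"dz":0,"jaw":1},{"rx":0,"ry":0,"rz":-0.12,"dx":0,"dy":0,"dz":0,"jaw":1},{"rx":0,"ry":0,"rz":-0.12,"dx":0,"dy":0,"dz":0,"jaw":1},{"rx":0,"ry":0,"rz":-0.12,"dx":0,"dy":0,"dz":0,"jaw":1},{"rx":0,"ry":0,"rz":-0.12,"dx":0,"dy":0,"dz":0,"jaw":1},{"rx":0,"ry":0,"rz":-0.12,"dx":0,"dy":0,"dz":0,"jaw":1},{"rx":0,"ry":0,"rz":-0.12,"dx":0,"dy":0,"dz":0,"jaw":1},{"rx":0,"ry":0,"rz":-0.12,"dx":0,"dy":0,"dz":0,"jaw":1}])

```text
time: 3.48
eef_pos: [0.4885, -0.0071, 0.231]
tcp_rot: [-0.0, 0.202, 0.979, -0.0]
ft_force: [0.5, -0.4, 0.2]
finger_gap: 0.0849
grasp_force: 0.0
```

Emit:
servo_tool(targets=[{"rx":0,"ry":0,"rz":-0.12,"dx":0,"dy":0,"dz":0,"jaw":1},{"rx":0,"ry":0,"rz":-0.12,"dx":0,"dy":0,"dz":0,"jaw":1},{"rx":0,"ry":0,"rz":-0.12,"dx":0,"dy":0,"dz":0,"jaw":1},{"rx":0,"ry":0,"rz":-0.12,"dx":0,"dy":0,"dz":0,"jaw":1},{"rx":0,"ry":0,"rz":-0.12,"dx":0,"dy":0,"dz":0,"jaw":1},{"rx":0,"ry":0,"rz":-0.12,"dx":0,"dy":0,"dz":0,"jaw":1},{"rx":0,"ry":0,"rz":-0.12,"dx":0,"dy":0,"dz":0,"jaw":1},{"rx":0,"ry":0,"rz":-0.12,"dx":0,"dy":0,"dz":0,"jaw":1},{"rx":0,"ry":0,"rz":-0.12,"dx":0,"dy":0,"dz":0,"jaw":1},{"rx":0,"ry":0,"rz":-0.12,"dx":0,"dy":0,"dz":0,"jaw":1},{"rx":0,"ry":0,"rz":0,"dx":0,"dy":0,"dz":0,"jaw":1},{"rx":0,"ry":0,"rz":0,"dx":0,"dy":0,"dz":0,"jaw":1}])

```text
time: 4.48
eef_pos: [0.4885, -0.0071, 0.2311]
tcp_rot: [-0.0, -0.382, 0.924, 0.0]
ft_force: [-0.5, -0.1, -0.3]
finger_gap: 0.0855
grasp_force: 0.0
```

```bash
python3 -c "
from h import *
c=wrist('w2')"
```

```text
t 4.48 p [ 0.4885 -0.0071  0.2311] psi -135.05 z [-4.e-04  0.e+00 -1.e+00] q [-0.172  0.276  1.62  -0.     1.246 -2.527] F [-0.47 -0.14 -0.27] M [ 0.01 -0.01 -0.  ] gap 0.0855 g 0.0
```

View pics/w2.png

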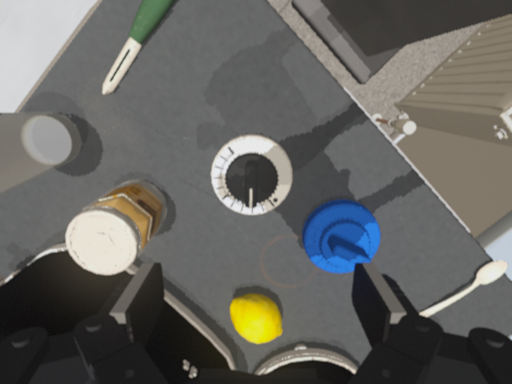

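The wrist view shows the timer at (252,175), the blue look-alike at (342,237) and the jar, lemon and peeler clear around it. Next I'll enlarge and measure it.

```bash
cat > m.py <<'E'
from h import *
import sys
def load(n):
    return dict(np.load(n+".npz"))
def crop(c,n,u0,v0,w,h,s):
    f=c["frame"][v0:v0+h,u0:u0+w,::-1];cv2.imwrite(f"pics/{n}.png",cv2.resize(f,None,fx=s,fy=s,interpolation=cv2.INTER_CUBIC))
def rect(c,n,cx,cy,z,half=0.052,px=600):
    # top-down rectified patch at height z: right=-y world, up=+x
    W=[[cx+half,cy+half],[cx+half,cy-half],[cx-half,cy-half],[cx-half,cy+half]]
    S=np.float32([proj(c,[*p,z]) for p in W]);H=cv2.getPerspectiveTransform(S,np.float32([[0,0],[px,0],[px,px],[0,px]]))
    im=cv2.warpPerspective(c["frame"][:,:,::-1].copy(),H,(px,px),flags=cv2.INTER_CUBIC);cv2.imwrite(f"pics/{n}.png",im);return im
def face(c,u,v,r=55):
    g=c["frame"].astype(int);m=((g.min(2)>150)&(g.max(2)-g.min(2)<40)).astype(np.uint8)
    y,x=np.mgrid[:384,:512];m[(x-u)**2+(y-v)**2>r*r]=0
    cs,_=cv2.findContours(m,cv2.RETR_EXTERNAL,cv2.CHAIN_APPROX_NONE)
    k=max(cs,key=cv2.contourArea)[:,0];h=cv2.convexHull(k)[:,0]
    P=np.array([ray(c,a,b,0.026)[:2] for a,b in h]);A=np.c_[2*P,np.ones(len(P))];s=np.linalg.lstsq(A,(P**2).sum(1),rcond=None)[0]
    return s[:2],np.sqrt(s[2]+s[:2]@s[:2]),np.std(np.hypot(*(P-s[:2]).T))
E
python3 - <<'E'
from m import *
c=load("w2");ctr,r,s=face(c,252,175);print("face",ctr,r,s)
t=load("top0");M=np.eye(4);M[:3,:3]=t["R"].T;M[:3,3]=-t["R"].T@t["t"];t["C"]=M
f=face(t,244,211.5,20);print("top",f)
a=rect(c,"r2",*ctr,0.026,px=600)
E
```

```text
face [ 0.50012197 -0.00752191] 0.04408209559641393 0.0003808104422704793
top (array([ 0.49794881, -0.00587466]), np.float64(0.04531189475225489), np.float64(0.0002317861855775403))
```

View pics/r2.png

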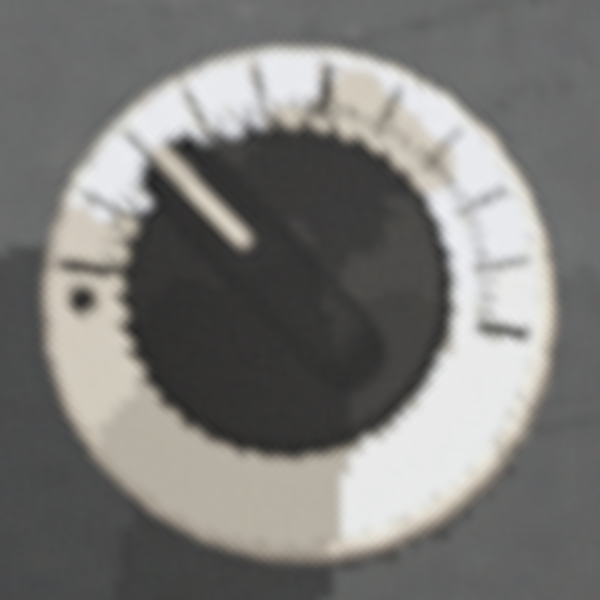

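The rectified view (up is +x, right is −y) shows the 0 mark at (62,265)–(112,270), the 10 mark at (482,326)–(530,333) and the 5 mark at (330,66). The timer is therefore yawed about −8°. The white pointer line runs from (160,150) to (248,245) and lies near the 2 mark.

```bash
python3 - <<'E'
from m import *
c=load("w2");ctr,_,_=face(c,252,175)
t=load("top0");M=np.eye(4);M[:3,:3]=t["R"].T;M[:3,3]=-t["R"].T@t["t"];t["C"]=M
tc=face(t,244,211.5,20)[0]
px=.104/600
def rp(u,v): return np.array([ctr[0]+.052-v*px,ctr[1]+.052-u*px,.026])
def lift(P,z): return ray(c,*proj(c,P),z)
for n,p in [("0",(62,265)),("0i",(112,270)),("5",(330,66)),("10",(530,333)),("10i",(482,326))]:
    d=rp(*p)[:2]-ctr;print(n,np.degrees(np.arctan2(d[1],d[0])).round(1),np.hypot(*d).round(4))
tip=lift(rp(160,150),.038)[:2];print("tip",tip)
for z in(.038,.067): print(z,lift(rp(248,245),z)[:2]-ctr,lift(rp(380,350),z)[:2]-ctr)
d=tip-ctr;print("ptr",np.degrees(np.arctan2(d[1],d[0])),np.hypot(*d))
# skirt circle from dark pixels at z=.038
g=c["frame"].max(2)<90;m=g.astype(np.uint8);y,x=np.mgrid[:384,:512];m[(x-252)**2+(y-178)**2>36**2]=0
cs,_=cv2.findContours(m,cv2.RETR_EXTERNAL,cv2.CHAIN_APPROX_NONE);k=max(cs,key=cv2.contourArea)[:,0]
P=np.array([ray(c,a,b,.036)[:2] for a,b in k]);e=cv2.minEnclosingCircle(P.astype(np.float32));print("skirt",e)
tt=ray(t,235.75,203.35,.038)[:2];d=tt-tc;print("top ptr",np.degrees(np.arctan2(d[1],d[0])),np.hypot(*d), "top inner",[ray(t,243.85,211.55,z)[:2]-tc for z in(.038,.067)])
# depth of wing top points: wrist
D=c["depth"];uv=[(u,v) for v in range(140,215) for u in range(215,290)]
X=np.array([(c["C"]@np.array([(u-c["cx"])/c["fx"]*D[v,u],(v-c["cy"])/c["fy"]*D[v,u],D[v,u],1]))[:3] for u,v in uv])
W=X[(X[:,2]>.06)&(X[:,2]<.075)];q=W[:,:2]-W[:,:2].mean(0);ev,V=np.linalg.eigh(q.T@q)
print("wing",len(W),W.mean(0),np.degrees(np.arctan2(*V[::-1,1])),(q@V).min(0),(q@V).max(0))
S=X[(X[:,2]>.035)&(X[:,2]<.041)];print("skirt",len(S),cv2.minEnclosingCircle(S[:,:2].astype(np.float32)),S[:,2].mean())
F=X[(X[:,2]>.022)&(X[:,2]<.029)];print("face",cv2.minEnclosingCircle(F[:,:2].astype(np.float32)),F[:,2].mean())
E
```

```text
0 81.6 0.0417
0i 80.9 0.033
5 -7.3 0.0409
10 -98.2 0.0403
10i -98.1 0.0319
tip [0.52285469 0.01390702]
0.038 [0.00683428 0.00670195] [-0.01073768 -0.01538851]
0.067 [0.00031156 0.00111612] [-0.01574263 -0.0190663 ]
ptr 43.30894224321595 0.03124060852652393
skirt ((0.5008946061134338, -0.0057219346053898335), 0.028982974588871002)
top ptr 43.722527909853916 0.029498114675166033 top inner [array([-1.75556664e-04, -2.67932567e-05]), array([-0.00077005, -0.0006546 ])]
wing 527 [ 0.49928378 -0.00736326  0.06626773] -136.40089762559023 [-0.00604974 -0.02292586] [0.00581208 0.02019437]
skirt 1573 ((0.5007071495056152, -0.006187318824231625), 0.028821095824241638) 0.037961757032463496
face ((0.500713586807251, -0.00654721399769187), 0.0448104627430439) 0.025610746440571177
```

Emit:
servo_tool(targets=[{"rx":0,"ry":0,"rz":0.024,"dx":0,"dy":0,"dz":0,"jaw":0.45},{"rx":0,"ry":0,"rz":0,"dx":-0.85,"dy":-0.77,"dz":1,"jaw":0.45},{"rx":0,"ry":0,"rz":0,"dx":0,"dy":0,"dz":2,"jaw":0.45},{"rx":0,"ry":0,"rz":0,"dx":0,"dy":0,"dz":2,"jaw":0.45},{"rx":0,"ry":0,"rz":0,"dx":0,"dy":0,"dz":2,"jaw":0.45},{"rx":0,"ry":0,"rz":0,"dx":0,"dy":0,"dz":2,"jaw":0.45},{"rx":0,"ry":0,"rz":0,"dx":0,"dy":0,"dz":2,"jaw":0.45},{"rx":0,"ry":0,"rz":0,"dx":0,"dy":0,"dz":1.5,"jaw":0.45},{"rx":0,"ry":0,"rz":0,"dx":0,"dy":0,"dz":0,"jaw":0.45},{"rx":0,"ry":0,"rz":0,"dx":0,"dy":0,"dz":0,"jaw":0.45}], force=60)

```text
time: 5.37
eef_pos: [0.4999, -0.0068, 0.106]
tcp_rot: [-0.001, -0.372, 0.928, 0.0]
ft_force: [0.4, 0.0, 0.6]
finger_gap: 0.0387
grasp_force: 0.0
```

```bash
cat > wing.py <<'E'
from m import *
def wing(c):
    D=c["depth"];v,u=np.mgrid[:384,:512];d=D.ravel();u=u.ravel();v=v.ravel()
    X=(c["C"]@np.array([(u-c["cx"])/c["fx"]*d,(v-c["cy"])/c["fy"]*d,d,np.ones_like(d)]))[:3].T
    n=(np.hypot(X[:,0]-.5,X[:,1]+.0068)<.06)&(d>0);X=X[n]
    for lo,hi,l in((.062,.072,"wing"),(.035,.041,"skirt"),(.023,.028,"face")):
        W=X[(X[:,2]>lo)&(X[:,2]<hi)];
        if len(W)<20: print(l,len(W));continue
        q=W[:,:2]-W[:,:2].mean(0);ev,V=np.linalg.eigh(q.T@q);r=q@V
        e=cv2.minEnclosingCircle(W[:,:2].astype(np.float32))
        print(l,len(W),W.mean(0).round(4),np.degrees(np.arctan2(*V[::-1,1])).round(1),r.min(0).round(4),r.max(0).round(4),"circ",np.round(e[0],4),round(e[1],4))
E
python3 -c "
from wing import *
c=wrist('w3');wing(c);print(proj(c,T(ctrl.get_obs())[:3,3]))"
```

```text
t 5.37 p [ 0.4999 -0.0068  0.106 ] psi -136.33 z [-1.5e-03  2.0e-04 -1.0e+00] q [-0.167  0.44   1.762 -0.     0.941 -2.5  ] F [0.38 0.04 0.64] M [-0.01 -0.01 -0.03] gap 0.0387 g 0.0
wing 1311 [ 0.4991 -0.0076  0.0662] -136.1 [-0.0061 -0.0234] [0.0062 0.0201] circ [ 0.501  -0.0073] 0.0219
skirt 3535 [ 0.4984 -0.0083  0.0379] 134.6 [-0.03   -0.0283] [0.0259 0.0283] circ [ 0.5006 -0.0062] 0.029
face 5650 [ 0.4944 -0.0124  0.0256] 134.2 [-0.052  -0.0441] [0.0358 0.044 ] circ [ 0.5005 -0.0065] 0.0445
[258.69773436 267.1717854 ]
```

View pics/w3.png

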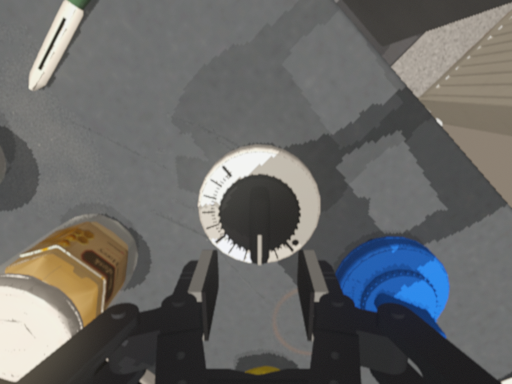

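The close view shows the wing at column 260 and the fingertips at 205 and 312 (midpoint 258.5), so they are centred across the wing. The 0 mark with its dot is at (295,243). I'll trim 0.6 mm along the wing, descend to just above the skirt and close.

Emit:
servo_tool(targets=[{"rx":0,"ry":0,"rz":0,"dx":-0.06,"dy":0,"dz":1,"jaw":0.45},{"rx":0,"ry":0,"rz":0,"dx":0,"dy":0,"dz":1.3,"jaw":0.45},{"rx":0,"ry":0,"rz":0,"dx":0,"dy":0,"dz":1.3,"jaw":0.45},{"rx":0,"ry":0,"rz":0,"dx":0,"dy":0,"dz":1.3,"jaw":0.45},{"rx":0,"ry":0,"rz":0,"dx":0,"dy":0,"dz":1.2,"jaw":0.4},{"rx":0,"ry":0,"rz":0,"dx":0,"dy":0,"dz":0,"jaw":0.35},{"rx":0,"ry":0,"rz":0,"dx":0,"dy":0,"dz":0,"jaw":0.3},{"rx":0,"ry":0,"rz":0,"dx":0,"dy":0,"dz":0,"jaw":0.25},{"rx":0,"ry":0,"rz":0,"dx":0,"dy":0,"dz":0,"jaw":0.22}], force=25)

```text
time: 6.17
eef_pos: [0.5013, -0.0065, 0.0462]
tcp_rot: [0.001, -0.373, 0.928, -0.001]
ft_force: [-0.6, -0.4, -0.2]
finger_gap: 0.019
grasp_force: 0.0
```

Emit:
servo_tool(targets=[{"rx":0,"ry":0,"rz":0,"dx":0,"dy":0,"dz":0,"jaw":0.2},{"rx":0,"ry":0,"rz":0,"dx":0,"dy":0,"dz":0,"jaw":0.18},{"rx":0,"ry":0,"rz":0,"dx":0,"dy":0,"dz":0,"jaw":0.16},{"rx":0,"ry":0,"rz":0,"dx":0,"dy":0,"dz":0,"jaw":0.14},{"rx":0,"ry":0,"rz":0,"dx":0,"dy":0,"dz":0,"jaw":0.12},{"rx":0,"ry":0,"rz":0,"dx":0,"dy":0,"dz":0,"jaw":0.1},{"rx":0,"ry":0,"rz":0,"dx":0,"dy":0,"dz":0,"jaw":0.08},{"rx":0,"ry":0,"rz":0,"dx":0,"dy":0,"dz":0,"jaw":0.05},{"rx":0,"ry":0,"rz":0,"dx":0,"dy":0,"dz":0,"jaw":0},{"rx":0,"ry":0,"rz":0,"dx":0,"dy":0,"dz":0,"jaw":0}], force=25)

```text
time: 7.0
eef_pos: [0.5005, -0.0063, 0.0453]
tcp_rot: [-0.0, -0.373, 0.928, 0.0]
ft_force: [-2.8, 3.0, 3.3]
finger_gap: 0.012
grasp_force: 27.1
```

```bash
python3 -c "
from h import *
show(ctrl.get_obs())"
```

```text
t 7.0 p [ 0.5005 -0.0063  0.0453] psi -136.21 z [-2.e-04  1.e-04 -1.e+00] q [-0.166  0.534  1.817  0.     0.791 -2.501] F [-2.8   3.04  3.27] M [0.53 0.41 0.03] gap 0.012 g 27.1
```

Emit:
servo_tool(targets=[{"rx":0,"ry":0,"rz":0,"dx":0,"dy":0.03,"dz":0.04,"jaw":0},{"rx":0,"ry":0,"rz":0,"dx":0,"dy":0,"dz":0.03,"jaw":0},{"rx":0,"ry":0,"rz":0,"dx":0,"dy":0,"dz":0.03,"jaw":0},{"rx":0,"ry":0,"rz":0,"dx":0,"dy":0,"dz":0,"jaw":0},{"rx":0,"ry":0,"rz":0,"dx":0,"dy":0,"dz":0,"jaw":0}], force=50)

```text
time: 7.42
eef_pos: [0.5005, -0.0063, 0.0448]
tcp_rot: [0.0, -0.373, 0.928, -0.0]
ft_force: [-3.8, 2.4, 10.0]
finger_gap: 0.0116
grasp_force: 55.8
```

```bash
python3 -c "
from h import *
show(ctrl.get_obs())"
```

```text
t 7.42 p [ 0.5005 -0.0063  0.0448] psi -136.21 z [ 5.e-04 -3.e-04 -1.e+00] q [-0.166  0.534  1.818 -0.     0.789 -2.501] F [-3.8   2.39  9.98] M [0.42 0.6  0.02] gap 0.0116 g 55.8
```

Emit:
servo_tool(targets=[{"rx":0,"ry":0,"rz":0,"dx":0,"dy":0.05,"dz":0.04,"jaw":0},{"rx":0,"ry":0,"rz":0,"dx":0,"dy":0,"dz":0.03,"jaw":0},{"rx":0,"ry":0,"rz":0,"dx":0,"dy":0,"dz":0.02,"jaw":0},{"rx":0,"ry":0,"rz":0,"dx":0,"dy":0,"dz":0,"jaw":0},{"rx":0,"ry":0,"rz":0,"dx":0,"dy":0,"dz":0,"jaw":0}], force=60)

```text
time: 7.83
eef_pos: [0.5005, -0.0062, 0.0444]
tcp_rot: [0.001, -0.373, 0.928, -0.001]
ft_force: [-4.1, 0.5, 13.3]
finger_gap: 0.0114
grasp_force: 59.9
```

```bash
python3 -c "
from h import *
show(ctrl.get_obs())"
```

```text
t 7.83 p [ 0.5005 -0.0062  0.0444] psi -136.2 z [ 1.5e-03 -8.0e-04 -1.0e+00] q [-1.650e-01  5.340e-01  1.819e+00 -1.000e-03  7.870e-01 -2.500e+00] F [-4.06  0.47 13.34] M [0.16 0.79 0.05] gap 0.0114 g 59.9
```

Emit:
servo_tool(targets=[{"rx":0,"ry":0,"rz":0,"dx":0.05,"dy":0.05,"dz":0.03,"jaw":0},{"rx":0,"ry":0,"rz":0,"dx":0,"dy":0,"dz":0.02,"jaw":0},{"rx":0,"ry":0,"rz":0,"dx":0,"dy":0,"dz":0,"jaw":0},{"rx":0,"ry":0,"rz":0,"dx":0,"dy":0,"dz":0,"jaw":0}], force=80)

```text
time: 8.17
eef_pos: [0.5004, -0.0062, 0.0443]
tcp_rot: [0.001, -0.373, 0.928, -0.001]
ft_force: [-3.5, 1.0, 16.0]
finger_gap: 0.0107
grasp_force: 83.8
```

Emit:
servo_tool(targets=[{"rx":0,"ry":0,"rz":0.05,"dx":0,"dy":0,"dz":0,"jaw":0},{"rx":0,"ry":0,"rz":0.05,"dx":0,"dy":0,"dz":0,"jaw":0},{"rx":0,"ry":0,"rz":0.05,"dx":0,"dy":0,"dz":0,"jaw":0},{"rx":0,"ry":0,"rz":0.05,"dx":0,"dy":0,"dz":0,"jaw":0}])

```text
time: 8.5
eef_pos: [0.5004, -0.0062, 0.0443]
tcp_rot: [0.001, -0.277, 0.961, -0.001]
ft_force: [-3.4, 1.3, 15.2]
finger_gap: 0.0107
grasp_force: 83.9
```

```bash
cat >s.py <<'E'
from wing import *
show(ctrl.get_obs())
E
cat > f.py <<'E'
from wing import *
n=sys.argv[1];c=wrist(n);x=face(c,*proj(c,[.5005,-.0065,.026]),75);print(x)
rect(c,n+"r",.5005,-.0065,.026)
E
python3 s.py
```

```text
t 8.5 p [ 0.5004 -0.0062  0.0443] psi -147.78 z [ 0.003 -0.001 -1.   ] q [-1.650e-01  5.340e-01  1.821e+00 -1.000e-03  7.840e-01 -2.298e+00] F [-3.41  1.25 15.2 ] M [0.28 0.6  0.23] gap 0.0107 g 83.9
```

```bash
cat > ang.py <<'E'
from wing import *
def marks(c,ctr):
    im=cv2.cvtColor(c["frame"],cv2.COLOR_RGB2GRAY)
    a=np.radians(np.arange(0,360,.5));R=np.arange(.034,.0405,.0005)
    P=np.array([[proj(c,[ctr[0]+r*np.cos(t),ctr[1]+r*np.sin(t),.026]) for t in a] for r in R]).astype(np.float32)
    g=cv2.remap(im,P[...,0],P[...,1],cv2.INTER_CUBIC).astype(float)
    p=g.mean(0);b=cv2.blur(np.r_[p[-24:],p,p[:24]][None],(25,1),borderType=cv2.BORDER_REFLECT)[0][24:-24]
    d=np.clip(b-p,0,25);best=[]
    for off in np.arange(60,105,.25):   # zero-mark angle
        idx=[int(round((off-18*k)/.5))%720 for k in range(11)]
        best.append((np.mean([d[(i-1)%720]+d[i]*2+d[(i+1)%720] for i in idx]),off))
    best.sort(reverse=True);return best[:3]
if __name__=="__main__":
    n=sys.argv[1];c=load(n) if len(sys.argv)>2 else wrist(n)
    ctr,r,s=face(c,*proj(c,[.5005,-.0065,.026]),75);print(ctr,r,s)
    for k in (ctr,[.5005,-.0065]): print(marks(c,k))
    rect(c,n+"r",.5005,-.0065,.026)
E
python3 ang.py w2 x;python3 ang.py w3 x;python3 ang.py w4
```

```text
[ 0.50012197 -0.00752191] 0.04408209559641393 0.0003808104422704793
[(np.float64(97.12615384615387), np.float64(82.5)), (np.float64(95.13118881118879), np.float64(82.25)), (np.float64(95.13118881118879), np.float64(82.0))]
[(np.float64(99.92223776223773), np.float64(81.5)), (np.float64(97.98433566433563), np.float64(81.25)), (np.float64(97.98433566433563), np.float64(81.0))]
[ 0.4997721  -0.00758441] 0.043776256453925085 0.00034069835318041467
[(np.float64(74.76951048951035), np.float64(82.5)), (np.float64(72.55524475524459), np.float64(65.25)), (np.float64(72.55524475524459), np.float64(65.0))]
[(np.float64(90.9090909090909), np.float64(81.5)), (np.float64(90.3834965034965), np.float64(82.25)), (np.float64(90.3834965034965), np.float64(82.0))]
t 8.5 p [ 0.5004 -0.0062  0.0443] psi -147.78 z [ 0.003 -0.001 -1.   ] q [-1.650e-01  5.340e-01  1.821e+00 -1.000e-03  7.840e-01 -2.298e+00] F [-3.41  1.25 15.2 ] M [0.28 0.6  0.23] gap 0.0107 g 83.9
[ 0.50165134 -0.00615026] 0.04161204899147402 0.0009369428695252997
[(np.float64(57.42517482517481), np.float64(62.5)), (np.float64(56.80027972027977), np.float64(80.5)), (np.float64(56.22853146853142), np.float64(62.25))]
[(np.float64(56.23412587412608), np.float64(81.5)), (np.float64(53.18265734265753), np.float64(82.25)), (np.float64(53.18265734265753), np.float64(82.0))]
```

The mark detector puts the 0 mark at about 81.75° before and after the first turn, so the timer is not slipping. I'll keep winding with slightly more press.

Emit:
servo_tool(targets=[{"rx":0,"ry":0,"rz":0.08,"dx":0,"dy":0,"dz":0.02,"jaw":0},{"rx":0,"ry":0,"rz":0.08,"dx":0,"dy":0,"dz":0,"jaw":0},{"rx":0,"ry":0,"rz":0.08,"dx":0,"dy":0,"dz":0,"jaw":0},{"rx":0,"ry":0,"rz":0.08,"dx":0,"dy":0,"dz":0,"jaw":0},{"rx":0,"ry":0,"rz":0.08,"dx":0,"dy":0,"dz":0,"jaw":0},{"rx":0,"ry":0,"rz":0.08,"dx":0,"dy":0,"dz":0,"jaw":0}])

```text
time: 9.05
eef_pos: [0.5004, -0.0061, 0.0442]
tcp_rot: [0.001, -0.04, 0.999, -0.0]
ft_force: [-3.2, 2.0, 16.3]
finger_gap: 0.0106
grasp_force: 84.1
```

```bash
python3 s.py
```

```text
t 9.05 p [ 0.5004 -0.0061  0.0442] psi -175.37 z [ 3.e-03 -8.e-04 -1.e+00] q [-0.165  0.534  1.821 -0.     0.784 -1.817] F [-3.22  2.   16.32] M [0.43 0.71 0.27] gap 0.0106 g 84.1
```

Emit:
servo_tool(targets=[{"rx":0,"ry":0,"rz":0.08,"dx":0,"dy":0,"dz":0.01,"jaw":0},{"rx":0,"ry":0,"rz":0.08,"dx":0,"dy":0,"dz":0,"jaw":0},{"rx":0,"ry":0,"rz":0.08,"dx":0,"dy":0,"dz":0,"jaw":0},{"rx":0,"ry":0,"rz":0.08,"dx":0,"dy":0,"dz":0,"jaw":0},{"rx":0,"ry":0,"rz":0.08,"dx":0,"dy":0,"dz":0,"jaw":0},{"rx":0,"ry":0,"rz":0.08,"dx":0,"dy":0,"dz":0,"jaw":0},{"rx":0,"ry":0,"rz":0.08,"dx":0,"dy":0,"dz":0,"jaw":0},{"rx":0,"ry":0,"rz":0.08,"dx":0,"dy":0,"dz":0,"jaw":0},{"rx":0,"ry":0,"rz":0.08,"dx":0,"dy":0,"dz":0,"jaw":0},{"rx":0,"ry":0,"rz":0.08,"dx":0,"dy":0,"dz":0,"jaw":0}])

```text
time: 9.88
eef_pos: [0.5005, -0.0059, 0.0442]
tcp_rot: [0.002, 0.352, 0.936, 0.0]
ft_force: [-3.6, 2.8, 16.4]
finger_gap: 0.0103
grasp_force: 84.1
```

```bash
python3 ang.py w5
```

```text
t 9.88 p [ 0.5005 -0.0059  0.0442] psi 138.79 z [ 3.1e-03 -6.0e-04 -1.0e+00] q [-0.165  0.534  1.821 -0.     0.784 -1.016] F [-3.55  2.78 16.39] M [0.61 0.64 0.17] gap 0.0103 g 84.1
[ 0.5016088  -0.00747064] 0.041760247568795886 0.0009903093424735554
[(np.float64(44.79020979020993), np.float64(101.25)), (np.float64(44.79020979020993), np.float64(101.0)), (np.float64(44.79020979020993), np.float64(100.75))]
[(np.float64(59.36307692307667), np.float64(81.25)), (np.float64(59.36307692307667), np.float64(81.0)), (np.float64(59.36307692307667), np.float64(80.75))]
```

Emit:
servo_tool(targets=[{"rx":0,"ry":0,"rz":0.05,"dx":0.1,"dy":0,"dz":0,"jaw":0},{"rx":0,"ry":0,"rz":0.08,"dx":0,"dy":0,"dz":0,"jaw":0},{"rx":0,"ry":0,"rz":0.08,"dx":0,"dy":0,"dz":0,"jaw":0},{"rx":0,"ry":0,"rz":0.08,"dx":0,"dy":0,"dz":0,"jaw":0},{"rx":0,"ry":0,"rz":0.08,"dx":0,"dy":0,"dz":0,"jaw":0},{"rx":0,"ry":0,"rz":0.08,"dx":0,"dy":0,"dz":0,"jaw":0},{"rx":0,"ry":0,"rz":0.08,"dx":0,"dy":0,"dz":0,"jaw":0},{"rx":0,"ry":0,"rz":0.08,"dx":0,"dy":0,"dz":0,"jaw":0},{"rx":0,"ry":0,"rz":0.08,"dx":0,"dy":0,"dz":0,"jaw":0},{"rx":0,"ry":0,"rz":0.08,"dx":0,"dy":0,"dz":0,"jaw":0},{"rx":0,"ry":0,"rz":0.08,"dx":0,"dy":0,"dz":0,"jaw":0},{"rx":0,"ry":0,"rz":0.08,"dx":0,"dy":0,"dz":0,"jaw":0}])

```text
time: 10.93
eef_pos: [0.5006, -0.0057, 0.0443]
tcp_rot: [0.002, 0.734, 0.679, 0.001]
ft_force: [-2.2, 0.5, 14.5]
finger_gap: 0.0104
grasp_force: 83.9
```

```bash
python3 ang.py w6
```

```text
t 10.93 p [ 0.5006 -0.0057  0.0443] psi 85.51 z [ 0.0051 -0.0014 -1.    ] q [-1.640e-01  5.330e-01  1.822e+00 -1.000e-03  7.810e-01 -8.500e-02] F [-2.17  0.46 14.55] M [0.22 0.28 0.23] gap 0.0104 g 83.9
[ 0.50062286 -0.00789733] 0.04167924988748601 0.0008983445673277286
[(np.float64(73.35496503496506), np.float64(83.25)), (np.float64(73.35496503496506), np.float64(83.0)), (np.float64(73.35496503496506), np.float64(82.75))]
[(np.float64(79.99216783216791), np.float64(81.5)), (np.float64(76.19216783216798), np.float64(81.25)), (np.float64(76.19216783216798), np.float64(81.0))]
```

View pics/w6r.png

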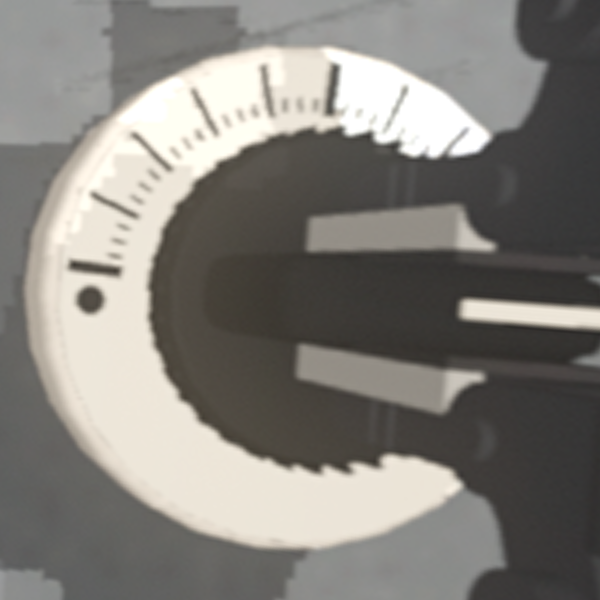

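The view shows the 0 mark at (95,268) with its dot below, unmoved at 81.5°. The wing and pointer line point right at (530,312), just short of the 10 mark. I need about 0.2 rad more.

Emit:
servo_tool(targets=[{"rx":0,"ry":0,"rz":0.04,"dx":0,"dy":0,"dz":0.02,"jaw":0},{"rx":0,"ry":0,"rz":0.05,"dx":0,"dy":0,"dz":0.02,"jaw":0},{"rx":0,"ry":0,"rz":0.05,"dx":0,"dy":0,"dz":0,"jaw":0},{"rx":0,"ry":0,"rz":0.05,"dx":0,"dy":0,"dz":0,"jaw":0},{"rx":0,"ry":0,"rz":0,"dx":0,"dy":0,"dz":0,"jaw":0}])

```text
time: 11.4
eef_pos: [0.5007, -0.0057, 0.0441]
tcp_rot: [0.002, 0.795, 0.607, 0.002]
ft_force: [-1.7, 1.5, 16.7]
finger_gap: 0.0107
grasp_force: 84.2
```

```bash
python3 ang.py w7;python3 - <<'E'
from wing import *
wing(load("w7"))
E
```

```text
t 11.4 p [ 0.5007 -0.0057  0.0441] psi 74.69 z [ 0.0053 -0.0013 -1.    ] q [-1.640e-01  5.340e-01  1.822e+00 -1.000e-03  7.810e-01  1.030e-01] F [-1.74  1.53 16.75] M [0.17 0.39 0.08] gap 0.0107 g 84.2
[ 0.50030441 -0.0077445 ] 0.041635315228582596 0.000900779329091282
[(np.float64(79.09958041958042), np.float64(82.5)), (np.float64(75.17874125874118), np.float64(64.5)), (np.float64(73.61062937062928), np.float64(65.25))]
[(np.float64(91.09370629370632), np.float64(81.5)), (np.float64(86.95048951048956), np.float64(81.25)), (np.float64(86.95048951048956), np.float64(81.0))]
wing 3081 [ 0.5019 -0.003   0.0656] 74.7 [-0.019  -0.0261] [0.019  0.0182] circ [ 0.5027 -0.0073] 0.0223
skirt 3465 [0.504  0.0043 0.0365] 164.7 [-0.0165 -0.0285] [0.0263 0.0285] circ [ 0.501  -0.0068] 0.0287
face 8382 [0.5051 0.0088 0.0256] 165.1 [-0.0284 -0.0439] [0.0474 0.044 ] circ [ 0.5011 -0.0066] 0.0445
```

The knob is at about 3.26 rad, past the 10 mark and short of the stop, with the timer unmoved. I'm turning back 2.0 rad.

Emit:
servo_tool(targets=[{"rx":0,"ry":0,"rz":-0.04,"dx":0,"dy":0,"dz":0,"jaw":0},{"rx":0,"ry":0,"rz":-0.06,"dx":0,"dy":0,"dz":0,"jaw":0},{"rx":0,"ry":0,"rz":-0.08,"dx":0,"dy":0,"dz":0,"jaw":0},{"rx":0,"ry":0,"rz":-0.08,"dx":0,"dy":0,"dz":0,"jaw":0},{"rx":0,"ry":0,"rz":-0.08,"dx":0,"dy":0,"dz":0,"jaw":0},{"rx":0,"ry":0,"rz":-0.08,"dx":0,"dy":0,"dz":0,"jaw":0},{"rx":0,"ry":0,"rz":-0.08,"dx":0,"dy":0,"dz":0,"jaw":0},{"rx":0,"ry":0,"rz":-0.08,"dx":0,"dy":0,"dz":0,"jaw":0}])

```text
time: 12.12
eef_pos: [0.5005, -0.0057, 0.0441]
tcp_rot: [0.002, 0.586, 0.81, 0.001]
ft_force: [-1.9, 0.6, 16.8]
finger_gap: 0.0109
grasp_force: 84.2
```

```bash
python3 ang.py w8
```

```text
t 12.12 p [ 0.5005 -0.0057  0.0441] psi 108.24 z [ 0.005  -0.0011 -1.    ] q [-0.164  0.533  1.822 -0.     0.781 -0.483] F [-1.86  0.61 16.85] M [ 0.19  0.47 -0.18] gap 0.0109 g 84.2
[ 0.50113427 -0.00771073] 0.04160046539413455 0.0009747777256954637
[(np.float64(71.48811188811202), np.float64(83.25)), (np.float64(71.48811188811202), np.float64(83.0)), (np.float64(71.48811188811202), np.float64(82.75))]
[(np.float64(72.54013986014027), np.float64(81.25)), (np.float64(72.54013986014027), np.float64(81.0)), (np.float64(72.54013986014027), np.float64(80.75))]
```

Emit:
servo_tool(targets=[{"rx":0,"ry":0,"rz":-0.08,"dx":0,"dy":0,"dz":0,"jaw":0},{"rx":0,"ry":0,"rz":-0.08,"dx":0,"dy":0,"dz":0,"jaw":0},{"rx":0,"ry":0,"rz":-0.08,"dx":0,"dy":0,"dz":0,"jaw":0},{"rx":0,"ry":0,"rz":-0.08,"dx":0,"dy":0,"dz":0,"jaw":0},{"rx":0,"ry":0,"rz":-0.08,"dx":0,"dy":0,"dz":0,"jaw":0},{"rx":0,"ry":0,"rz":-0.08,"dx":0,"dy":0,"dz":0,"jaw":0},{"rx":0,"ry":0,"rz":-0.08,"dx":0,"dy":0,"dz":0,"jaw":0},{"rx":0,"ry":0,"rz":-0.08,"dx":0,"dy":0,"dz":0,"jaw":0},{"rx":0,"ry":0,"rz":-0.08,"dx":0,"dy":0,"dz":0,"jaw":0},{"rx":0,"ry":0,"rz":-0.08,"dx":0,"dy":0,"dz":0,"jaw":0}])

```text
time: 13.0
eef_pos: [0.5004, -0.0059, 0.0441]
tcp_rot: [0.002, 0.224, 0.975, -0.0]
ft_force: [-2.4, -0.3, 17.7]
finger_gap: 0.0107
grasp_force: 84.3
```

```bash
python3 ang.py w9
```

```text
t 13.0 p [ 0.5004 -0.0059  0.0441] psi 154.08 z [ 0.0046 -0.0013 -1.    ] q [-1.650e-01  5.330e-01  1.822e+00 -1.000e-03  7.810e-01 -1.283e+00] F [-2.41 -0.27 17.73] M [ 0.02  0.52 -0.2 ] gap 0.0107 g 84.3
[ 0.50126496 -0.00670931] 0.041208345541155086 0.0008350777679276549
[(np.float64(56.300699300699264), np.float64(81.5)), (np.float64(53.93398601398599), np.float64(82.25)), (np.float64(53.93398601398599), np.float64(82.0))]
[(np.float64(48.742377622377596), np.float64(81.5)), (np.float64(47.16307692307689), np.float64(82.25)), (np.float64(47.16307692307689), np.float64(82.0))]
```

Emit:
servo_tool(targets=[{"rx":0,"ry":0,"rz":-0.08,"dx":0,"dy":0,"dz":0,"jaw":0},{"rx":0,"ry":0,"rz":-0.08,"dx":0,"dy":0,"dz":0,"jaw":0},{"rx":0,"ry":0,"rz":-0.08,"dx":0,"dy":0,"dz":0,"jaw":0},{"rx":0,"ry":0,"rz":-0.08,"dx":0,"dy":0,"dz":0,"jaw":0},{"rx":0,"ry":0,"rz":-0.08,"dx":0,"dy":0,"dz":0,"jaw":0},{"rx":0,"ry":0,"rz":-0.08,"dx":0,"dy":0,"dz":0,"jaw":0},{"rx":0,"ry":0,"rz":-0.08,"dx":0,"dy":0,"dz":0,"jaw":0},{"rx":0,"ry":0,"rz":-0.06,"dx":0,"dy":0,"dz":0,"jaw":0},{"rx":0,"ry":0,"rz":0,"dx":0,"dy":0,"dz":0,"jaw":0},{"rx":0,"ry":0,"rz":0,"dx":0,"dy":0,"dz":0,"jaw":0}])

```text
time: 13.88
eef_pos: [0.5004, -0.006, 0.0441]
tcp_rot: [0.002, -0.082, 0.997, -0.001]
ft_force: [-2.8, -0.8, 17.9]
finger_gap: 0.0109
grasp_force: 84.2
```

```bash
python3 ang.py w10;python3 - <<'E'
from wing import *
wing(load("w10"))
E
```

```text
t 13.88 p [ 0.5004 -0.006   0.0441] psi -170.57 z [ 0.0046 -0.0016 -1.    ] q [-1.650e-01  5.330e-01  1.822e+00 -1.000e-03  7.810e-01 -1.899e+00] F [-2.83 -0.77 17.9 ] M [-0.04  0.5   0.03] gap 0.0109 g 84.2
[ 0.50223776 -0.0061231 ] 0.04188302176390956 0.0010770284202705127
[(np.float64(38.63636363636356), np.float64(61.5)), (np.float64(38.542657342657265), np.float64(79.5)), (np.float64(37.811468531468556), np.float64(91.25))]
[(np.float64(51.92111888111834), np.float64(81.5)), (np.float64(50.59412587412556), np.float64(82.25)), (np.float64(50.59412587412556), np.float64(82.0))]
wing 3075 [ 0.497  -0.0077  0.0655] -170.5 [-0.0191 -0.0254] [0.0189 0.0182] circ [ 0.5007 -0.0083] 0.022
skirt 3428 [ 0.4896 -0.009   0.0364] 99.3 [-0.0262 -0.0285] [0.0172 0.0285] circ [ 0.5007 -0.0071] 0.0287
face 8354 [ 0.485  -0.0098  0.0255] 99.2 [-0.0472 -0.044 ] [0.0281 0.0441] circ [ 0.5008 -0.0071] 0.0444
```

View pics/w10r.png

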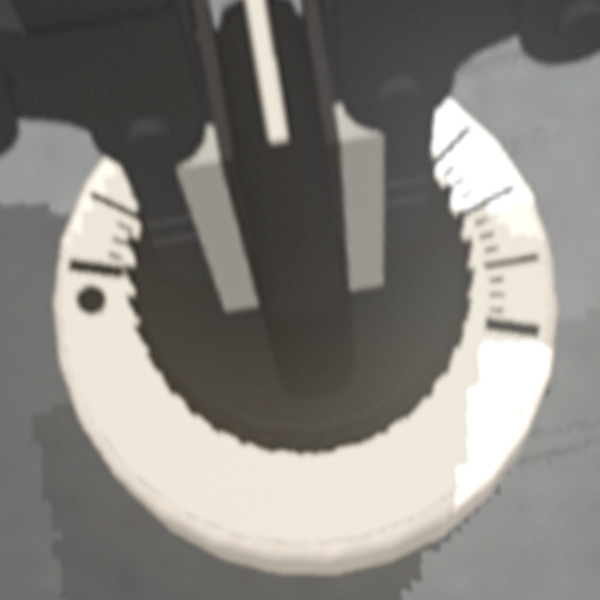

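The view shows 0 at (95,267) and 10 at (513,328), both unmoved. The pointer is at world 9.4° against a target of 9.6°. I'm easing the press, then opening and lifting.

Emit:
servo_tool(targets=[{"rx":0,"ry":0,"rz":0,"dx":0,"dy":0,"dz":-0.06,"jaw":0},{"rx":0,"ry":0,"rz":0,"dx":0,"dy":0,"dz":-0.06,"jaw":0},{"rx":0,"ry":0,"rz":0,"dx":0,"dy":0,"dz":0,"jaw":0.2},{"rx":0,"ry":0,"rz":0,"dx":0,"dy":0,"dz":0,"jaw":0.3},{"rx":0,"ry":0,"rz":0,"dx":0,"dy":0,"dz":-0.1,"jaw":0.4},{"rx":0,"ry":0,"rz":0,"dx":0,"dy":0,"dz":-0.1,"jaw":0.45},{"rx":0,"ry":0,"rz":0,"dx":0,"dy":0,"dz":-0.2,"jaw":0.45},{"rx":0,"ry":0,"rz":0,"dx":0,"dy":0,"dz":-1,"jaw":0.45},{"rx":0,"ry":0,"rz":0,"dx":0,"dy":0,"dz":-2,"jaw":0.45},{"rx":0,"ry":0,"rz":0,"dx":0,"dy":0,"dz":-2.5,"jaw":0.45},{"rx":0,"ry":0,"rz":0,"dx":0,"dy":0,"dz":0,"jaw":0.45},{"rx":0,"ry":0,"rz":0,"dx":0,"dy":0,"dz":0,"jaw":0.45}])

```text
time: 14.93
eef_pos: [0.4996, -0.0053, 0.1041]
tcp_rot: [0.002, -0.082, 0.997, -0.001]
ft_force: [-0.3, 0.2, -1.1]
finger_gap: 0.0389
grasp_force: 0.0
```

```bash
python3 ang.py w11;python3 - <<'E'
from wing import *
wing(load("w11"))
E
```

```text
t 14.93 p [ 0.4996 -0.0053  0.1041] psi -170.59 z [ 3.7e-03 -7.0e-04 -1.0e+00] q [-0.164  0.439  1.769 -0.     0.929 -1.899] F [-0.3   0.16 -1.11] M [-0.01  0.01  0.04] gap 0.0389 g 0.0
[ 0.50729665 -0.00887507] 0.050992751805724365 0.001583210249368768
[(np.float64(48.03048951048967), np.float64(73.25)), (np.float64(48.03048951048967), np.float64(73.0)), (np.float64(48.03048951048967), np.float64(72.75))]
[(np.float64(84.73958041958012), np.float64(81.5)), (np.float64(78.06041958041901), np.float64(81.25)), (np.float64(78.06041958041901), np.float64(81.0))]
wing 1337 [ 0.4991 -0.0074  0.0663] -170.1 [-0.0059 -0.0233] [0.0063 0.0202] circ [ 0.5007 -0.0066] 0.0219
skirt 3591 [ 0.4981 -0.0075  0.0379] 99.3 [-0.0302 -0.0284] [0.0258 0.0284] circ [ 0.5012 -0.0073] 0.029
face 5705 [ 0.4923 -0.0087  0.0256] 99.1 [-0.052  -0.0442] [0.0359 0.0442] circ [ 0.5007 -0.0072] 0.0445
```

View pics/w11r.png

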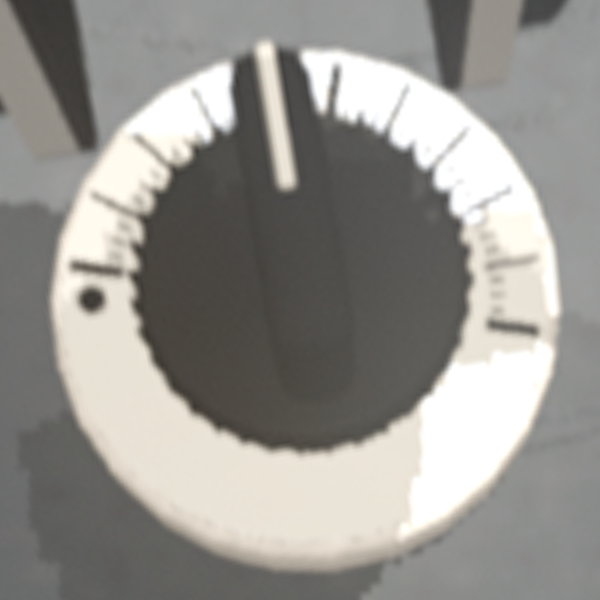

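The last view shows the pointer tip at (265,45), on the 4 mark between 3 (205,110) and 5 (333,90). The 0 mark is still at (95,267), and the gripper is clear.

```bash
python3 -c "
from bench import finish_job
print(finish_job())"
```

```text
the job is handed in; nothing more can be done
None
```

The timer is set to 4 minutes: I wound it past 10 to about 3.26 rad and turned it back to within about 0.5° of the 4 mark. It moved less than 1 mm, kept its heading, and the job was handed in at about 15 s on the robot's clock.

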